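# Focus a loupe over a zipper slider

## Task

A lidded amber jar has been left on the grey inspection stage, in the way of the zipper slider that is to be examined. First set the jar down upright in the green tray, without dropping it, and let go of it; then take the loupe off its white rest and hold it still and level, lens centred over the slider, with the middle of the lens rim at the height of the red pointer on the gauge post. Finish while holding it there; do not touch the stage, slider or gauge with the loupe, shift the pointer, tip the jar over, or disturb the other things on the bench.

Things in the scene. Friction and masses are not known exactly. Their poses are not given: they have to be found in the camera images.
- jar: Amber glass jar with a white lid, the obstacle: upright cylinder 48 mm in diameter, 95 mm tall (top 18 mm is the lid, fixed on), about 0.18 kg, standing on the stage plate close to the slider, on the robot's side. Origin: centre of its underside; z up.
- tray: Open square green plastic tray, 125 x 125 mm outside, 30 mm tall, walls 4 mm, floor about 4 mm thick, fixed to the table, empty. Stands to the left or the right of the stage, the loupe rest on the other side. Origin: centre of its underside, on the table; z up, x and y along its sides.
- stage: Grey inspection stage, fixed: a plate 205 x 140 mm (x from -92 to +112 mm, y +-70 mm), 12 mm thick, with the part in the nest at its origin and an upright steel gauge post (10 mm diameter, top 135 mm above the table) at x = +85 mm, on the side away from the robot. Origin: on the table, straight below the part; z up, x from part to post.
- part (a point): The brass zipper slider to be examined, fixed on a round white nest (40 mm diameter, 8 mm high) on the stage plate. The point is the middle of the nest, 25 mm above the table; the slider's highest spot is 28 mm above the table.
- pointer (a point): Tip of the red pointer on the gauge post, mid-thickness (the pointer arm is 6 mm thick): it marks the focal height, 70 to 105 mm above the table. It reaches from the post toward the part and ends 60 mm from the part's centre, horizontally. It is clamped by friction (about 6 N): set, not to be moved. Its red collar round the post is 20 mm in diameter and 14 mm high.
- loupe: Loupe, about 0.12 kg: black ring of 66 mm outer diameter and 14 mm height with a clear lens, and a straight blue handle 18 mm wide (y) and 16 mm high (z), running from 43 to 165 mm behind the lens centre, along the loupe's -x. Origin: the centre of the lens at the middle of ring and handle height; z is the lens axis, up when level. Centre of mass about 90 mm from the lens centre along the handle. It starts level on its rest, its origin 40 mm above the table.
- loupe_grip (a point): Where to grip the loupe: in the handle, mid-height, 98 mm from the lens centre along -x. The gripper closes across the handle (loupe y).
- rest: White rest under the loupe's handle, fixed: base 125 x 70 x 8 mm with two saddles 12 mm thick at x = -45 and +45 mm that carry the handle at 32 mm above the table, with lips up to 40 mm high beside it (to y = +-20 mm). Between the saddles the handle is free for 78 mm. Origin: on the table, below the grip point; x from the grip toward the lens; z up.
- spare_jar: Bystander: white jar with a black lid, 48 mm diameter, 95 mm tall; origin at the centre of its underside. Leave it alone.
- screwdriver: Bystander: screwdriver lying on the far right of the bench; origin under its middle, x along it. Leave it alone.
- brush: Bystander: brush lying on the left of the bench; origin under its middle, x along it. Leave it alone.
- die: Bystander: dark steel press die on the right, 50 mm diameter, 50 mm tall; origin at the centre of its underside. Leave it alone.
- bobbin: Bystander: empty white bobbin on the left, 60 mm diameter, 47 mm tall; origin at the centre of its underside. Leave it alone.
- collar: Bystander: steel collar on the right, 44 mm diameter, 18 mm high; origin at the centre of its underside. Leave it alone.
Things that resemble listed ones, but are neither listed nor needed, are in the scene too. Leave any blue look-alike of the jar alone. Leave any pink look-alike of the stage alone.

How it is judged:
On the way, in this order (a step that is already met when the one before it is completed fails the run):
1. the jar stands upright in the green tray, released (x of jar in the frame of tray between -0.04 and 0.04 m and y of jar in the frame of tray between -0.04 and 0.04 m and height (world z) of jar below 0.012 m and angle between jar's own z axis and vertical below 0.12 rad and contact force between jar and the fingers below 0.2 N and linear speed of jar below 0.03 m/s), for 0.3 s.
2. the loupe is held in the gripper, lifted clear of its rest (contact force between loupe and the fingers above 0.5 N and contact force between loupe and rest below 0.2 N and contact force between loupe and stage below 0.2 N and contact force between loupe and tray below 0.2 N and contact force between loupe and jar below 0.2 N and height (world z) of loupe above 0.055 m), for 0.2 s.
At the end, for the whole second after the job is handed in: Loupe held by the fingers alone, at rest, level within 0.12 rad, lens centre within 12 mm of the slider horizontally and 8 mm of the pointer's height; jar upright (0.12 rad) on the tray floor, within 40 mm of its middle in the tray's x and y, untouched by the gripper (all of step 1 and horizontal distance between loupe and part below 0.012 m and z of loupe in the frame of pointer between -0.008 and 0.008 m and angle between loupe's own z axis and vertical below 0.12 rad and linear speed of loupe below 0.02 m/s and angular speed of loupe below 0.15 rad/s and contact force between loupe and the fingers above 0.5 N and contact force between loupe and rest below 0.2 N and contact force between loupe and stage below 0.2 N and contact force between loupe and tray below 0.2 N and contact force between loupe and jar below 0.2 N); the arm keeps its last pose, push and grip.
It fails at once if the loupe touches the stage, the slider or the gauge (contact force between loupe and stage above 1 N).
It fails at once if the pointer is shifted by more than 4 mm (distance of pointer from where it was at the start of the episode above 0.004 m).
It fails at once if the jar is dropped (falls free with its underside more than 30 mm above the table) (contact force between jar and the fingers below 0.05 N and height (world z) of jar above 0.03 m and linear speed of jar above 0.4 m/s).
It fails at once if the jar is tipped over (angle between jar's own z axis and vertical above 0.8 rad).
It fails at once if a bystander is moved by more than 30 mm (distance of any of spare_jar, screwdriver, brush, die, bobbin, collar from where it was at the start of the episode above 0.03 m).
It also fails if it takes over 64 s, if anything falls off the work surface, if the arm or the gripper's body presses on something with over 40 N, if the wrist force passes 120 N, or if a joint passes its speed limit or range.

## Robot

A 6-joint arm with a two-finger parallel gripper is mounted at the origin on the work surface. World frame = base frame: x ahead of the robot, y to its left, z up, the work surface at z = 0. Lengths are in m, angles in rad, forces in N, time in s.
With the tool pointing down it reaches from about 0.35 to 0.85 m from the base axis. Payload 8.1 kg.
Tool frame: the origin (TCP) lies between the finger pads; the fingertips stand 14 mm ahead of it and the grasp point (between the pads) lies 5 mm behind it; z points along the fingers, y is the direction in which the jaws open and shut (so a half turn about z gives the same grasp; the last joint's range is limited). The gripper opens to 93 mm and grips with 3 to 60 N. Pads are 15 mm wide; open, the fingers measure 128 mm over their backs; the gripper's body (75 mm by 188 mm) begins 65 mm behind the grasp point.
Start: joints at [-1.384, 0.13, 1.488, -0, 1.523, -0.085], TCP at [0.161, -0.578, 0.233] pointing down, gripper open.
Joint ranges: [-2.96, 2.96], [-0.89, 2.26], [0.02, 2.5], [-1.34, 4.48], [0, 2.73], [-2.66, 2.66]. Speed limits (rad/s): [2.39, 2.39, 2.79, 3.14, 3.14, 3.14].

## Interface

Orientations are given as a rotation vector (axis times angle).
In Python, from plant import robot gives the robot as it stands.
- The arm moves only by the tool step_arm, never from a script. Its argument "targets" is a list of rows, each an object of numbers: "tx", "ty", "tz": the shift along the tool's x, y, z in mm; "ax", "ay", "az": the turn, a rotation vector about the tool's x, y, z in rad; "grip": the closure in counts, from 0 (fully open) to 255 (shut). In form: [{"tx": .., "ty": .., "tz": .., "ax": .., "ay": .., "az": .., "grip": ..}, ...]. A call has 1 to 20 rows; each row shifts and turns the commanded pose from where the row before left it, along the tool's axes as they then stand; what a row does not reach is not made up. A row lasts 1/10 s, in which the tool goes at most 50 mm and 8.59 degrees, less where a joint would pass 70% of its speed; a pose out of reach is approached as far as the arm can. A call with a gripper value outside its range is refused whole. The fingers move at their own pace and stop on an object; "squeeze" is the grip in N (left out, the last holds). Time passes only in rows, so rows that do not move let the fingers close. It gives the time, the measured TCP pose, the force and the opening at its end, in the units of the state.
- robot.read_state(): the state, without advancing time (a new reading comes with each control period).
- robot.read_camera(name): name is "scene" or "top" or "wrist"; returns a dict with "frame" (480x640x3 uint8, blue, green, red), "fx", "fy", "cx", "cy" (pixels), "k1" (the pictures are not rectified: a ray, as slopes to the right and down, at radius r is drawn at 1 + k1 r^2 times it, then the intrinsics apply), "R" (3x3) and "t" (3): a world point X has camera coordinates R X + t. Camera axes: x right, y down, z forward; pixel columns grow to the right and rows downward; lengths in m; the calibration is good to about 2 mm. A picture is of the moment at which its call begins. There is no depth.
- robot.close_job(): hands the job in, once; it reports no verdict.
The state is a dict: "t": time; "q": joint angles; "dq": joint speeds; "joint_torque": joint torques, N m; "tool_pos": TCP position; "orientation": TCP orientation; "force": force on the tool from outside, world axes, zero at the start; "wrist_torque": the same for the moment, N m; "opening": finger opening in m.
Only numpy, scipy, OpenCV 4.12 (cv2) and the standard library are available. Lean on these libraries where they do the work, as an engineer would, in place of code of your own. Each camera call takes 0.05 s, during which the arm holds its last target.

## Working session

There is one attempt and no reset: what is moved stays moved. The work goes in short steps, Python scripts to look and compute and a tool call to move; the robot and the scene stay as the last step left them, time stands still between calls to the robot, and variables do not carry over. Pictures are saved under pics/ and viewed, and the job is handed in when it is done.

Besides the shell and the picture viewer there is one more tool, called after "Emit:" as a command line: name --argument value ..., lists and objects as JSON in quotes. step_arm: Moves the arm, as the interface text tells. Its arguments: {"type":"object","properties":{"targets":{"type":"array"},"squeeze":{"type":"number"}},"required":["targets"]}

```bash
mkdir -p pics; ls
cat > h.py <<'E'
import numpy as np, cv2, pickle
from scipy.spatial.transform import Rotation as Ro
def grab(robot,name,tag):
    c=robot.read_camera(name); cv2.imwrite(f'pics/{tag}.png',c['frame']); pickle.dump(c,open(f'pics/{tag}.pkl','wb')); return c
def load(tag): return pickle.load(open(f'pics/{tag}.pkl','rb'))
def KD(c): return np.array([[c['fx'],0,c['cx']],[0,c['fy'],c['cy']],[0,0,1.]]),np.array([c['k1'],0,0,0.])
def ray(c,u,v):
    K,D=KD(c); p=cv2.undistortPoints(np.array([[[u,v]]],float),K,D)[0,0]
    R=np.array(c['R']);t=np.array(c['t']); return -R.T@t, R.T@np.array([p[0],p[1],1.])
def onz(c,u,v,z):
    o,d=ray(c,u,v); return o+d*(z-o[2])/d[2]
def tri(obs):
    A=np.zeros((3,3));b=np.zeros(3)
    for c,u,v in obs:
        o,d=ray(c,u,v); d=d/np.linalg.norm(d);P=np.eye(3)-np.outer(d,d);A+=P;b+=P@o
    X=np.linalg.solve(A,b); return X
def proj(c,X):
    K,D=KD(c); r=cv2.Rodrigues(np.array(c['R'],float))[0]
    return cv2.projectPoints(np.array(X,float).reshape(-1,1,3),r,np.array(c['t'],float),K,D)[0].reshape(-1,2)
E
python3 - <<'E'
from plant import robot
from h import *
for n in('scene','top','wrist'):
    c=grab(robot,n,n+'0'); print(n,c['fx'],c['k1'],(-np.array(c['R']).T@np.array(c['t'])).round(3))
s=robot.read_state();print(s)
E
```

```text
pics
scene 529.6662402224607 -0.08580915202579362 [ 0.967 -0.704  1.209]
top 441.26202722970544 -0.031764507730121114 [0.341 0.005 1.252]
wrist 386.1469154031228 0.024627150208336366 [ 0.238 -0.556  0.384]
{'t': 0.15, 'q': array([-1.38436859e+00,  1.30979155e-01,  1.48902388e+00, -2.86776320e-05,
        1.52302011e+00, -8.54564384e-02]), 'dq': array([-0.00058216, -0.00252442, -0.00319567,  0.00232122, -0.00197067,
       -0.00073209]), 'joint_torque': array([ 1.73186316e-03, -5.60477078e+01, -4.92333913e+01,  7.68795703e-02,
        3.05387552e-02, -7.68662539e-05]), 'tool_pos': array([ 0.16102805, -0.57754751,  0.2318364 ]), 'orientation': array([-3.11119427e+00, -4.25569216e-01,  1.58257438e-04]), 'force': array([ 0.67827319, -1.10758011,  0.44056578]), 'wrist_torque': array([ 0.03565206, -0.00911354,  0.02161646]), 'opening': 0.09293813790795655}
```

View pics/scene0.png

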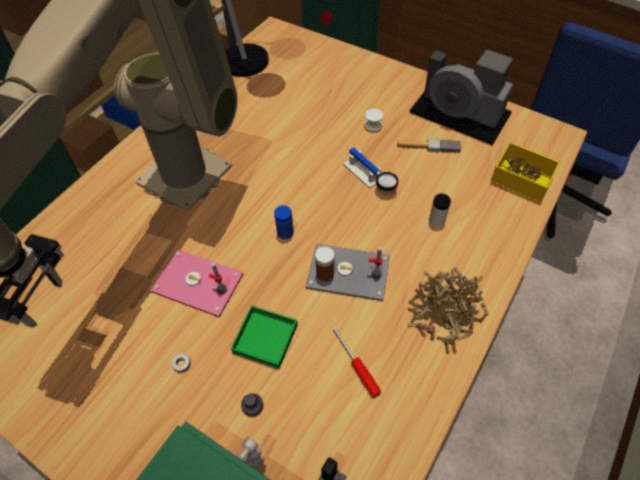

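View pics/top0.png

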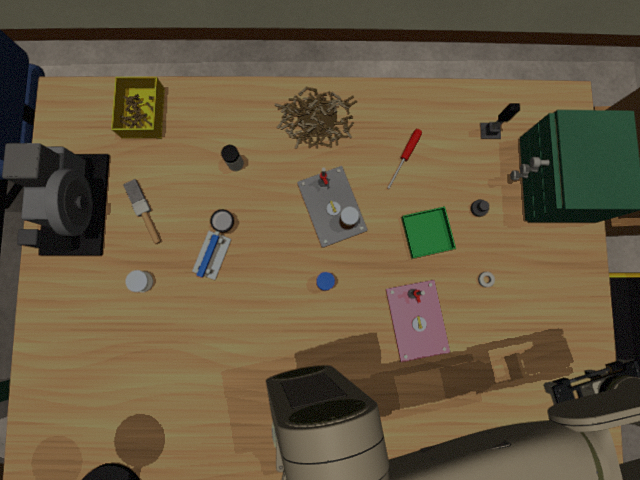

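View pics/wrist0.png

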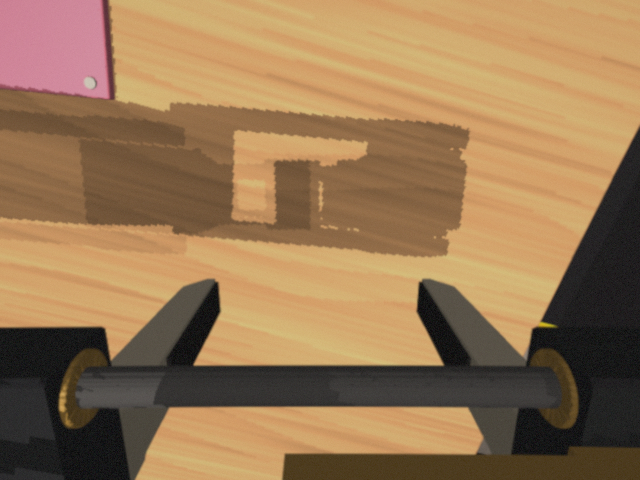

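The amber jar with a white lid is at top (349,217) / scene (325,263). It could be confused with the blue jar (326,281) or the spare white/black jar (232,157). The grey stage is at top (333,207), and its look-alike is the pink stage (420,320). The tray is at (428,232) and the loupe at (222,220). I'll check these in a close crop.

Run:
```python
from h import *
a=load('top0')['frame'][120:300,185:465]; b=load('scene0')['frame'][140:320,280:460]
a=cv2.resize(a,None,fx=2.8,fy=2.8,interpolation=cv2.INTER_CUBIC);cv2.imwrite('pics/c1.png',a)
b=cv2.resize(b,None,fx=3.3,fy=3.3,interpolation=cv2.INTER_CUBIC);cv2.imwrite('pics/c2.png',b)
```

```text
(no output)
```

View pics/c1.png

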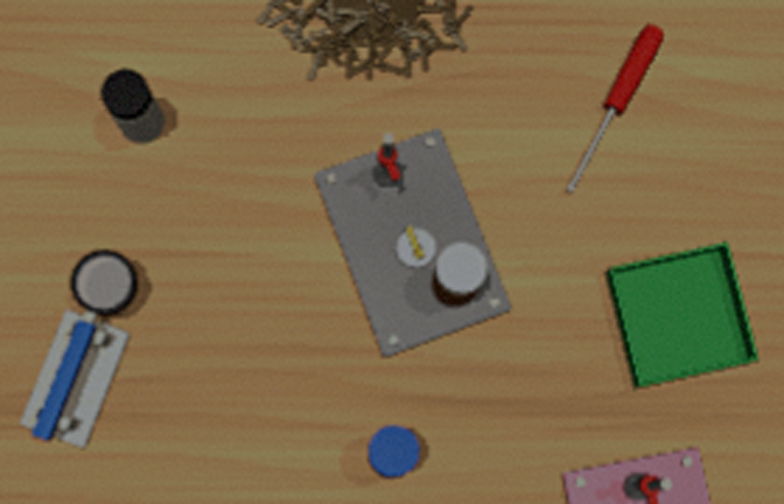

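View pics/c2.png

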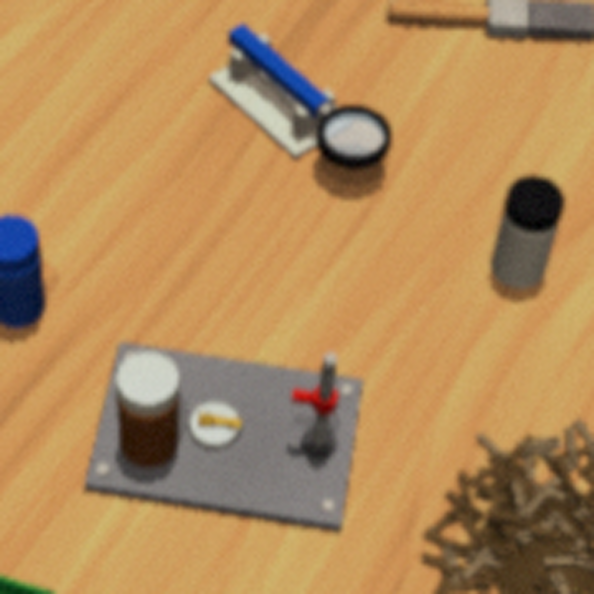

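The crops show the amber, white-lidded jar on the grey stage beside the white nest (crop px 462,267), so the choice is confirmed. Next I'll measure positions with colour masks.

```bash
cat > m.py <<'E'
from h import *
T=load('top0');S=load('scene0')
def blob(c,f,roi):
    x0,y0,x1,y1=roi; I=c['frame'][y0:y1,x0:x1]; h=cv2.cvtColor(I,cv2.COLOR_BGR2HSV).astype(int)
    m=f(h[...,0],h[...,1],h[...,2]).astype(np.uint8)
    n,l,s,cc=cv2.connectedComponentsWithStats(m); k=1+np.argmax(s[1:,4]); mm=(l==k).astype(np.uint8)
    cn=max(cv2.findContours(mm,cv2.RETR_EXTERNAL,cv2.CHAIN_APPROX_NONE)[0],key=cv2.contourArea)+np.array([x0,y0])
    return cn,s[k,4]
white=lambda h,s,v:(s<60)&(v>125)
if __name__=='__main__':
    for n,c,r in(('T',T,(336,200,364,231)),('S',S,(312,244,338,268))):
        cn,a=blob(c,white,r); e=cv2.fitEllipse(cn); print('lid',n,a,e, onz(c,*e[0],.107 if n=='T' else .107).round(4))
    for n,c,r in(('T',T,(324,198,342,217)),('S',S,(336,260,355,278))):
        cn,a=blob(c,lambda h,s,v:(v>125),r); e=cv2.fitEllipse(cn); print('nest',n,a,e, onz(c,*e[0],.02).round(4))
    g=lambda h,s,v:(h>45)&(h<80)&(s>120)
    for n,c,r in(('T',T,(395,198,465,265)),('S',S,(225,300,305,372))):
        cn,a=blob(c,g,r); q=cv2.approxPolyDP(cv2.convexHull(cn),4,True)[:,0]; print('tray',n,a,[onz(c,*p,.03)[:2].round(4) for p in q],q.tolist())
    bl=lambda h,s,v:(h>95)&(h<125)&(s>120)
    for n,c,r in(('T',T,(185,225,235,285)),('S',S,(340,140,385,185))):
        cn,a=blob(c,bl,r); rc=cv2.minAreaRect(cn); b=cv2.boxPoints(rc)
        print('handle',n,a,rc,[onz(c,*p,.048)[:2].round(4) for p in b], onz(c,*rc[0],.048).round(4))
    bk=lambda h,s,v:(v<70)
    for n,c,r in(('T',T,(205,205,238,238)),('S',S,(372,168,402,196))):
        cn,a=blob(c,bk,r); e=cv2.fitEllipse(cn); print('ring',n,a,e, onz(c,*e[0],.045).round(4))
    rd=lambda h,s,v:((h<8)|(h>172))&(s>150)&(v>70)
    for n,c,r in(('T',T,(315,165,335,195)),('S',S,(362,248,388,272))):
        cn,a=blob(c,rd,r); print('red',n,a,cn[:,0].min(0),cn[:,0].max(0),cn[:,0].tolist())
E
python3 m.py
```

```text
lid T 233 ((349.3834533691406, 215.0566864013672), (16.21218490600586, 16.551273345947266), 116.77143859863281) [ 0.5689 -0.0866  0.107 ]
lid S 385 ((324.9599914550781, 256.7186279296875), (25.626949310302734, 26.95570182800293), 27.52812957763672) [ 0.5747 -0.0947  0.107 ]
nest T 120 ((333.0887451171875, 207.842041015625), (12.308889389038086, 12.60301685333252), 6.8544135093688965) [ 0.6069 -0.0473  0.02  ]
nest S 231 ((345.0478820800781, 266.117431640625), (15.412528991699219, 18.675445556640625), 84.75785064697266) [ 0.6049 -0.0441  0.02  ]
tray T 1944 [array([ 0.6086, -0.3628]), array([ 0.4911, -0.3894]), array([ 0.4656, -0.267 ]), array([ 0.5791, -0.2418])] [[444, 207], [455, 248], [412, 257], [402, 217]]
tray S 2577 [array([ 0.4673, -0.2752]), array([ 0.5867, -0.2502]), array([ 0.617 , -0.3719]), array([ 0.4939, -0.3924])] [[251, 306], [296, 321], [278, 367], [231, 348]]
handle T 281 ((207.41116333007812, 255.25634765625), (6.563706398010254, 43.683692932128906), 22.47943687438965) [array([0.4157, 0.3275]), array([0.5269, 0.2858]), array([0.5199, 0.2689]), array([0.4089, 0.310
[... 655 characters left out ...]
323, 179], [323, 180], [324, 181], [324, 182], [325, 183], [326, 183], [327, 183], [327, 182], [327, 181], [326, 180], [326, 179], [325, 178], [325, 177], [325, 176], [326, 175], [325, 174], [325, 173], [325, 174], [325, 175], [324, 176], [323, 176], [322, 176], [321, 175], [321, 174]]
red S 56 [369 258] [381 265] [[369, 258], [369, 259], [369, 260], [370, 261], [371, 261], [372, 261], [373, 261], [374, 261], [375, 262], [376, 263], [376, 264], [377, 265], [378, 265], [379, 264], [380, 263], [381, 262], [381, 261], [381, 260], [381, 259], [380, 259], [380, 260], [379, 261], [378, 261], [377, 260], [376, 259], [376, 258], [375, 258], [374, 259], [373, 259], [372, 259], [371, 258], [370, 258]]
```

```bash
cat >> h.py <<'E'
def plan(st,pos,jaw,xhint=None):
    """tool-frame shift (mm) and az turn to bring tcp to pos with tool down, jaw dir angle (mod pi)"""
    R=Ro.from_rotvec(st['orientation']).as_matrix(); p=np.array(st['tool_pos'])
    d=R.T@(np.array(pos)-p)*1000
    cur=np.arctan2(R[1,1],R[0,1]); dy=(jaw-cur+np.pi/2)%np.pi-np.pi/2
    return d.round(1),'az',round(-dy,4),'jawnow',round(cur,3),'xdir',R[:,0].round(3),'tilt',np.arccos(-R[2,2]).round(4)
E
python3 - <<'E'
from plant import robot
from h import *
s=robot.read_state()
print(plan(s,[.569,-.087,.233],-.73)); print(plan(s,[.569,-.087,.233],.84))
E
```

```text
(array([ 524.7, -363. ,   -0.6]), 'az', np.float64(-0.5689), 'jawnow', np.float64(-1.299), 'xdir', array([0.963, 0.269, 0.   ]), 'tilt', np.float64(0.0014))
(array([ 524.7, -363. ,   -0.6]), 'az', np.float64(1.0027), 'jawnow', np.float64(-1.299), 'xdir', array([0.963, 0.269, 0.   ]), 'tilt', np.float64(0.0014))
```

Run:
```python
from plant import robot
from h import *
s=robot.read_state()
print(plan(s,[.516,-.147,.233],-.73))
```

```text
(array([ 457.6, -319.4,   -0.7]), 'az', np.float64(-0.5689), 'jawnow', np.float64(-1.299), 'xdir', array([0.963, 0.269, 0.   ]), 'tilt', np.float64(0.0014))
```

Emit:
step_arm --targets '[{"tx": 30.5,"ty": -21.3},{"tx": 30.5,"ty": -21.3},{"tx": 30.5,"ty": -21.3},{"tx": 30.5,"ty": -21.3},{"tx": 30.5,"ty": -21.3},{"tx": 30.5,"ty": -21.3},{"tx": 30.5,"ty": -21.3},{"tx": 30.5,"ty": -21.3},{"tx": 30.5,"ty": -21.3},{"tx": 30.5,"ty": -21.3},{"tx": 30.5,"ty": -21.3},{"tx": 30.5,"ty": -21.3},{"tx": 30.5,"ty": -21.3},{"tx": 30.5,"ty": -21.3},{"tx": 30.5,"ty": -21.3}]'

```text
schema error: expected keys tx, ty, tz, ax, ay, az, grip
```

Emit:
step_arm --targets '[{"az": -0.095},{"az": -0.095},{"az": -0.095},{"az": -0.095},{"az": -0.095},{"az": -0.094},{"az": 0},{"az": 0}]'

```text
schema error: expected keys tx, ty, tz, ax, ay, az, grip
```

Run:
```python
from plant import robot
from h import *
c=grab(robot,'wrist','w1')
s=robot.read_state()
print(s['t'],s['tool_pos'],s['q'],plan(s,[.569,-.087,.233],-.73))
for n,X in dict(jar=[.569,-.087,.107],part=[.606,-.046,.025]).items(): print(n,proj(c,X))
```

```text
0.2 [ 0.16102682 -0.57762854  0.23196392] [-1.38440325e+00  1.30893116e-01  1.48888527e+00 -1.63578905e-05
  1.52299935e+00 -8.54036191e-02] (array([ 524.7, -363.1,   -0.6]), 'az', np.float64(-0.569), 'jawnow', np.float64(-1.299), 'xdir', array([0.963, 0.268, 0.   ]), 'tilt', np.float64(0.0012))
jar [[-1201.0631499  -1881.12380104]]
part [[ -640.52602254 -1166.61670297]]
```

View pics/w1.png

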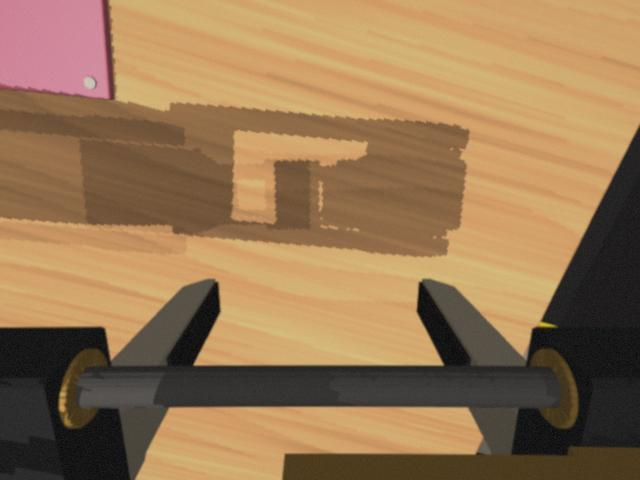

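The calls were refused because every key is required, so the arm hasn't moved and the picture is unchanged.

Emit:
step_arm --targets '[{"tx": 30.5,"ty": -21.3,"tz": 0,"ax": 0,"ay": 0,"az": 0,"grip": 0},{"tx": 30.5,"ty": -21.3,"tz": 0,"ax": 0,"ay": 0,"az": 0,"grip": 0},{"tx": 30.5,"ty": -21.3,"tz": 0,"ax": 0,"ay": 0,"az": 0,"grip": 0},{"tx": 30.5,"ty": -21.3,"tz": 0,"ax": 0,"ay": 0,"az": 0,"grip": 0},{"tx": 30.5,"ty": -21.3,"tz": 0,"ax": 0,"ay": 0,"az": 0,"grip": 0},{"tx": 30.5,"ty": -21.3,"tz": 0,"ax": 0,"ay": 0,"az": 0,"grip": 0},{"tx": 30.5,"ty": -21.3,"tz": 0,"ax": 0,"ay": 0,"az": 0,"grip": 0},{"tx": 30.5,"ty": -21.3,"tz": 0,"ax": 0,"ay": 0,"az": 0,"grip": 0},{"tx": 30.5,"ty": -21.3,"tz": 0,"ax": 0,"ay": 0,"az": 0,"grip": 0},{"tx": 30.5,"ty": -21.3,"tz": 0,"ax": 0,"ay": 0,"az": 0,"grip": 0},{"tx": 30.5,"ty": -21.3,"tz": 0,"ax": 0,"ay": 0,"az": 0,"grip": 0},{"tx": 30.5,"ty": -21.3,"tz": 0,"ax": 0,"ay": 0,"az": 0,"grip": 0},{"tx": 30.5,"ty": -21.3,"tz": 0,"ax": 0,"ay": 0,"az": 0,"grip": 0},{"tx": 30.5,"ty": -21.3,"tz": 0,"ax": 0,"ay": 0,"az": 0,"grip": 0},{"tx": 30.5,"ty": -21.3,"tz": 0,"ax": 0,"ay": 0,"az": 0,"grip": 0}]'

```text
t: 1.7
tool_pos: [0.5167, -0.146, 0.2325]
orientation: [3.113, 0.426, -0.0]
force: [-0.1, -0.3, 0.5]
opening: 0.0932
```

Emit:
step_arm --targets '[{"tx": 0,"ty": 0,"tz": 0,"ax": 0,"ay": 0,"az": -0.095,"grip": 0},{"tx": 0,"ty": 0,"tz": 0,"ax": 0,"ay": 0,"az": -0.095,"grip": 0},{"tx": 0,"ty": 0,"tz": 0,"ax": 0,"ay": 0,"az": -0.095,"grip": 0},{"tx": 0,"ty": 0,"tz": 0,"ax": 0,"ay": 0,"az": -0.095,"grip": 0},{"tx": 0,"ty": 0,"tz": 0,"ax": 0,"ay": 0,"az": -0.095,"grip": 0},{"tx": 0,"ty": 0,"tz": 0,"ax": 0,"ay": 0,"az": -0.094,"grip": 0},{"tx": 0,"ty": 0,"tz": 0,"ax": 0,"ay": 0,"az": 0,"grip": 0},{"tx": 0,"ty": 0,"tz": 0,"ax": 0,"ay": 0,"az": 0,"grip": 0}]'

```text
t: 2.5
tool_pos: [0.5159, -0.1474, 0.2325]
orientation: [-2.87, -1.278, 0.0]
force: [-0.0, -0.6, 0.3]
opening: 0.0928
```

Run:
```python
from plant import robot
from h import *
c=grab(robot,'wrist','w1')
s=robot.read_state()
print(s['t'],s['tool_pos'],s['q'],plan(s,[.569,-.087,.233],-.73))
for n,X in dict(jar=[.569,-.087,.107],part=[.606,-.046,.025]).items(): print(n,proj(c,X))
```

```text
2.55 [ 0.51597305 -0.14735036  0.23253997] [-3.73762480e-01 -4.10086349e-02  1.66491917e+00  4.17059773e-05
  1.51786427e+00  3.58879506e-01] (array([80.3, -0.9, -0.5]), 'az', np.float64(-0.0026), 'jawnow', np.float64(-0.733), 'xdir', array([ 0.669,  0.743, -0.   ]), 'tilt', np.float64(0.0002))
jar [[316.96900225 118.32678161]]
part [[317.28567539  49.92729399]]
```

View pics/w1.png

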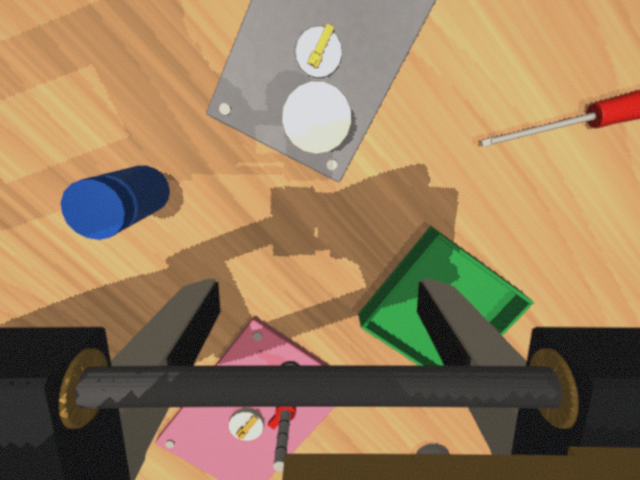

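The wrist view shows the lid at (317,118) and the nest at (318,52), within 1–2 px of the positions I predicted. I'll refine and work out the jar approach.

Run:
```python
from plant import robot
from h import *
from m import blob
c=load('w1');s=robot.read_state()
for roi,z,n in(((275,75,360,160),.107,'lid'),((290,20,348,76),.020,'nest')):
    cn,a=blob(c,lambda h,s,v:(s<40)&(v>150),roi);e=cv2.fitEllipse(cv2.convexHull(cn));X=onz(c,*e[0],z);print(n,a,e,X.round(4))
    if n=='lid':
        for zz in (.15,.07): print(plan(s,[X[0],X[1],zz-.005],-.73))
cn,a=blob(c,lambda h,s,v:(h>45)&(h<80)&(s>90),(350,200,540,360));q=cv2.approxPolyDP(cv2.convexHull(cn),5,True)[:,0]
print([(p.tolist(),onz(c,*p,.03)[:2].round(4)) for p in q])
```

```text
lid 5377 ((324.4141845703125, 119.0859146118164), (85.11441802978516, 110.12699890136719), 53.979881286621094) [ 0.5725 -0.0908  0.107 ]
(array([79.8,  4.2, 87.5]), 'az', np.float64(-0.0026), 'jawnow', np.float64(-0.733), 'xdir', array([ 0.669,  0.743, -0.   ]), 'tilt', np.float64(0.0002))
(array([ 79.8,   4.2, 167.5]), 'az', np.float64(-0.0026), 'jawnow', np.float64(-0.733), 'xdir', array([ 0.669,  0.743, -0.   ]), 'tilt', np.float64(0.0002))
nest 2451 ((320.3544616699219, 46.772830963134766), (59.89030456542969, 108.81151580810547), 95.5791015625) [ 0.6101 -0.0454  0.02  ]
[([532, 302], array([ 0.6105, -0.3625])), ([502, 334], array([ 0.5676, -0.3728])), ([442, 359], array([ 0.5038, -0.3558])), ([408, 358], array([ 0.4779, -0.331 ])), ([362, 328], array([ 0.4647, -0.2715])), ([359, 315], array([ 0.4721, -0.2581])), ([430, 227], array([ 0.5825, -0.2321]))]
```

Emit:
step_arm --targets '[{"tx": 20,"ty": 0,"tz": 0,"ax": 0,"ay": 0,"az": 0,"grip": 0},{"tx": 20,"ty": 0,"tz": 0,"ax": 0,"ay": 0,"az": 0,"grip": 0},{"tx": 20,"ty": 0,"tz": 0,"ax": 0,"ay": 0,"az": 0,"grip": 0},{"tx": 20,"ty": -0.9,"tz": 0,"ax": 0,"ay": 0,"az": 0,"grip": 0},{"tx": 0,"ty": 0,"tz": 25,"ax": 0,"ay": 0,"az": 0,"grip": 0},{"tx": 0,"ty": 0,"tz": 25,"ax": 0,"ay": 0,"az": 0,"grip": 0},{"tx": 0,"ty": 0,"tz": 20,"ax": 0,"ay": 0,"az": 0,"grip": 0},{"tx": 0,"ty": 0,"tz": 0,"ax": 0,"ay": 0,"az": 0,"grip": 0},{"tx": 0,"ty": 0,"tz": 0,"ax": 0,"ay": 0,"az": 0,"grip": 0}]'

```text
t: 3.45
tool_pos: [0.5686, -0.0872, 0.1628]
orientation: [-2.868, -1.28, 0.001]
force: [0.8, 0.2, 0.8]
opening: 0.0931
```

Run:
```python
from plant import robot
from h import *
c=grab(robot,'wrist','w2');s=robot.read_state()
X=onz(load('w1'),317,117.7,.107);print(X,onz(load('w1'),318.5,51.5,.02))
print(plan(s,[X[0],X[1],.063],-.73))
```

```text
[ 0.56929067 -0.08670963  0.107     ] [ 0.60646645 -0.04702187  0.02      ]
(array([  0.4,  -0.5, 100.9]), 'az', np.float64(-0.0009), 'jawnow', np.float64(-0.731), 'xdir', array([0.668, 0.745, 0.001]), 'tilt', np.float64(0.0012))
```

View pics/w2.png

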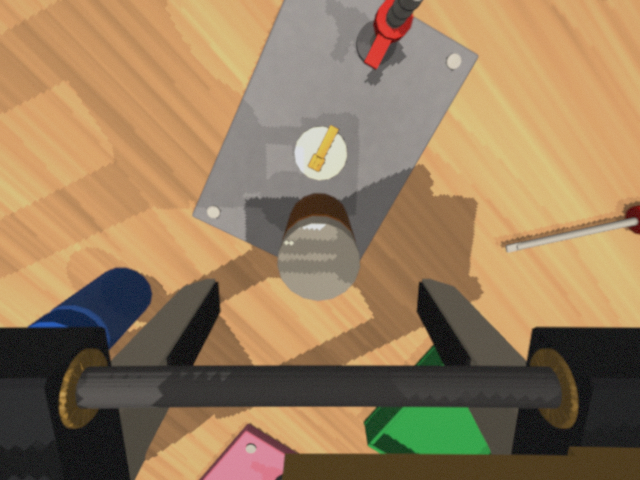

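The jar lid is at (318,262), centred between the fingers, and the pointer tip is near (374,67). I'll descend and grip.

Emit:
step_arm --targets '[{"tx": 0.4,"ty": -0.5,"tz": 20,"ax": 0,"ay": 0,"az": 0,"grip": 0},{"tx": 0,"ty": 0,"tz": 20,"ax": 0,"ay": 0,"az": 0,"grip": 0},{"tx": 0,"ty": 0,"tz": 20,"ax": 0,"ay": 0,"az": 0,"grip": 0},{"tx": 0,"ty": 0,"tz": 20,"ax": 0,"ay": 0,"az": 0,"grip": 0},{"tx": 0,"ty": 0,"tz": 15,"ax": 0,"ay": 0,"az": 0,"grip": 0},{"tx": 0,"ty": 0,"tz": 5,"ax": 0,"ay": 0,"az": 0,"grip": 0},{"tx": 0,"ty": 0,"tz": 0,"ax": 0,"ay": 0,"az": 0,"grip": 0},{"tx": 0,"ty": 0,"tz": 0,"ax": 0,"ay": 0,"az": 0,"grip": 0}]'

```text
t: 4.3
tool_pos: [0.5695, -0.0868, 0.0639]
orientation: [2.867, 1.282, 0.002]
force: [0.2, 0.3, 0.9]
opening: 0.0929
```

Emit:
step_arm --targets '[{"tx": 0,"ty": 0,"tz": 0,"ax": 0,"ay": 0,"az": 0,"grip": 140},{"tx": 0,"ty": 0,"tz": 0,"ax": 0,"ay": 0,"az": 0,"grip": 200},{"tx": 0,"ty": 0,"tz": 0,"ax": 0,"ay": 0,"az": 0,"grip": 200},{"tx": 0,"ty": 0,"tz": 0,"ax": 0,"ay": 0,"az": 0,"grip": 200},{"tx": 0,"ty": 0,"tz": 0,"ax": 0,"ay": 0,"az": 0,"grip": 200},{"tx": 0,"ty": 0,"tz": 0,"ax": 0,"ay": 0,"az": 0,"grip": 200},{"tx": 0,"ty": 0,"tz": 0,"ax": 0,"ay": 0,"az": 0,"grip": 200},{"tx": 0,"ty": 0,"tz": 0,"ax": 0,"ay": 0,"az": 0,"grip": 200}]' --squeeze 20

```text
t: 5.1
tool_pos: [0.5686, -0.0866, 0.0626]
orientation: [-2.868, -1.282, 0.0]
force: [0.1, -0.2, 0.8]
opening: 0.0477
```

Emit:
step_arm --targets '[{"tx": 0,"ty": 0,"tz": -5,"ax": 0,"ay": 0,"az": 0,"grip": 200},{"tx": 0,"ty": 0,"tz": -15,"ax": 0,"ay": 0,"az": 0,"grip": 200},{"tx": 0,"ty": 0,"tz": -20,"ax": 0,"ay": 0,"az": 0,"grip": 200},{"tx": 0,"ty": 0,"tz": -20,"ax": 0,"ay": 0,"az": 0,"grip": 200},{"tx": 0,"ty": 0,"tz": 0,"ax": 0,"ay": 0,"az": 0,"grip": 200}]'

```text
t: 5.6
tool_pos: [0.5712, -0.0871, 0.1273]
orientation: [2.864, 1.281, 0.009]
force: [1.0, -0.4, -1.4]
opening: 0.0475
```

Run:
```python
from plant import robot
from h import *
c=grab(robot,'scene','s1');c=grab(robot,'top','t1');s=robot.read_state()
print(s['opening'],s['force'],s['tool_pos'],plan(s,[.539,-.317,.123],-.73))
cv2.imwrite('pics/s1c.png',cv2.resize(load('s1')['frame'][180:400,190:450],None,fx=2.6,fy=2.6))
```

```text
0.048187479009053936 [-0.67341884 -0.83042517 -1.39089126] [ 0.56917947 -0.08667364  0.12351357] (array([-191.8,  131.1,    0.6]), 'az', np.float64(-0.0), 'jawnow', np.float64(-0.73), 'xdir', array([0.667, 0.745, 0.001]), 'tilt', np.float64(0.0019))
```

View pics/s1c.png

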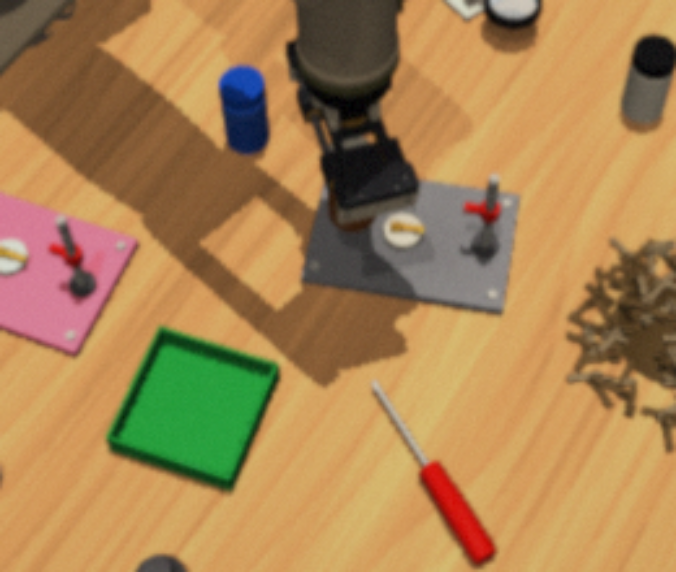

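The jar is held and lifted; its weight reads about -1.4 to -2 N. The tray is clear at crop (193,408), so I'll carry the jar there.

Emit:
step_arm --targets '[{"tx": -10,"ty": 7,"tz": 0,"ax": 0,"ay": 0,"az": 0,"grip": 200},{"tx": -20,"ty": 14,"tz": 0,"ax": 0,"ay": 0,"az": 0,"grip": 200},{"tx": -25,"ty": 17,"tz": 0,"ax": 0,"ay": 0,"az": 0,"grip": 200},{"tx": -25,"ty": 17,"tz": 0,"ax": 0,"ay": 0,"az": 0,"grip": 200},{"tx": -25,"ty": 17,"tz": 0,"ax": 0,"ay": 0,"az": 0,"grip": 200},{"tx": -25,"ty": 17,"tz": 0,"ax": 0,"ay": 0,"az": 0,"grip": 200},{"tx": -25,"ty": 17,"tz": 0,"ax": 0,"ay": 0,"az": 0,"grip": 200},{"tx": -20,"ty": 14,"tz": 0,"ax": 0,"ay": 0,"az": 0,"grip": 200},{"tx": -11.8,"ty": 7.1,"tz": 0,"ax": 0,"ay": 0,"az": 0,"grip": 200},{"tx": -5,"ty": 4,"tz": 0,"ax": 0,"ay": 0,"az": 0,"grip": 200},{"tx": 0,"ty": 0,"tz": 0,"ax": 0,"ay": 0,"az": 0,"grip": 200},{"tx": 0,"ty": 0,"tz": 0,"ax": 0,"ay": 0,"az": 0,"grip": 200}]'

```text
t: 6.9
tool_pos: [0.5384, -0.316, 0.1222]
orientation: [-2.867, -1.283, 0.0]
force: [-0.1, 0.4, -1.0]
opening: 0.0479
```

Run:
```python
from plant import robot
from h import *
c=grab(robot,'wrist','w3');c=grab(robot,'scene','s2');s=robot.read_state()
print(s['opening'],s['force'],s['tool_pos'],plan(s,[.539,-.317,.123],-.73))
cv2.imwrite('pics/s2c.png',np.hstack([cv2.resize(load('s2')['frame'][250:400,190:340],(400,400)),cv2.resize(load('w3')['frame'],(400,400))]))
```

```text
0.04782580618792669 [ 0.28317745 -0.51322439 -1.25067953] [ 0.53866585 -0.31574534  0.12254699] (array([-0.7,  1.1, -0.5]), 'az', np.float64(0.0012), 'jawnow', np.float64(-0.729), 'xdir', array([0.666, 0.746, 0.   ]), 'tilt', np.float64(0.0004))
```

View pics/s2c.png

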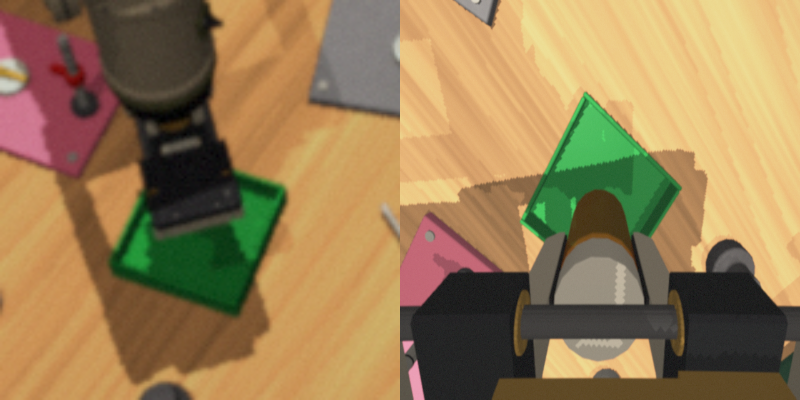

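The jar hangs over the tray interior, and the tray corners show at (523,218), (587,93) and (680,187). I'll lower it.

Emit:
step_arm --targets '[{"tx": 0,"ty": 0,"tz": 10,"ax": 0,"ay": 0,"az": 0,"grip": 200},{"tx": 0,"ty": 0,"tz": 15,"ax": 0,"ay": 0,"az": 0,"grip": 200},{"tx": 0,"ty": 0,"tz": 15,"ax": 0,"ay": 0,"az": 0,"grip": 200},{"tx": 0,"ty": 0,"tz": 14,"ax": 0,"ay": 0,"az": 0,"grip": 200},{"tx": 0,"ty": 0,"tz": 6,"ax": 0,"ay": 0,"az": 0,"grip": 200},{"tx": 0,"ty": 0,"tz": 3,"ax": 0,"ay": 0,"az": 0,"grip": 200},{"tx": 0,"ty": 0,"tz": 0,"ax": 0,"ay": 0,"az": 0,"grip": 200},{"tx": 0,"ty": 0,"tz": 0,"ax": 0,"ay": 0,"az": 0,"grip": 200}]'

```text
t: 7.8
tool_pos: [0.5388, -0.3172, 0.0603]
orientation: [2.867, 1.282, 0.001]
force: [0.3, -0.1, -0.3]
opening: 0.0481
```

Emit:
step_arm --targets '[{"tx": 0,"ty": 0,"tz": 2,"ax": 0,"ay": 0,"az": 0,"grip": 200},{"tx": 0,"ty": 0,"tz": 1,"ax": 0,"ay": 0,"az": 0,"grip": 200},{"tx": 0,"ty": 0,"tz": 0,"ax": 0,"ay": 0,"az": 0,"grip": 200}]'

```text
t: 8.1
tool_pos: [0.5384, -0.3169, 0.0567]
orientation: [2.868, 1.282, 0.0]
force: [-0.3, -0.5, -1.5]
opening: 0.0475
```

Emit:
step_arm --targets '[{"tx": 0,"ty": 0,"tz": 1,"ax": 0,"ay": 0,"az": 0,"grip": 200},{"tx": 0,"ty": 0,"tz": 1,"ax": 0,"ay": 0,"az": 0,"grip": 200},{"tx": 0,"ty": 0,"tz": 0,"ax": 0,"ay": 0,"az": 0,"grip": 200}]'

```text
t: 8.4
tool_pos: [0.5384, -0.3169, 0.0547]
orientation: [2.868, 1.282, 0.0]
force: [0.5, -0.4, -2.0]
opening: 0.0474
```

Emit:
step_arm --targets '[{"tx": 0,"ty": 0,"tz": 0.7,"ax": 0,"ay": 0,"az": 0,"grip": 200},{"tx": 0,"ty": 0,"tz": 0.3,"ax": 0,"ay": 0,"az": 0,"grip": 200},{"tx": 0,"ty": 0,"tz": 0,"ax": 0,"ay": 0,"az": 0,"grip": 200}]'

```text
t: 8.7
tool_pos: [0.5385, -0.3169, 0.0546]
orientation: [2.868, 1.282, 0.0]
force: [-3.7, 1.5, 7.4]
opening: 0.0478
```

The floor contact shows as a 7 N rise. I'll ease off and release.

Emit:
step_arm --targets '[{"tx": 0,"ty": 0,"tz": -0.7,"ax": 0,"ay": 0,"az": 0,"grip": 200},{"tx": 0,"ty": 0,"tz": 0,"ax": 0,"ay": 0,"az": 0,"grip": 110},{"tx": 0,"ty": 0,"tz": 0,"ax": 0,"ay": 0,"az": 0,"grip": 80},{"tx": 0,"ty": 0,"tz": 0,"ax": 0,"ay": 0,"az": 0,"grip": 40},{"tx": 0,"ty": 0,"tz": 0,"ax": 0,"ay": 0,"az": 0,"grip": 0},{"tx": 0,"ty": 0,"tz": 0,"ax": 0,"ay": 0,"az": 0,"grip": 0},{"tx": 0,"ty": 0,"tz": 0,"ax": 0,"ay": 0,"az": 0,"grip": 0},{"tx": 0,"ty": 0,"tz": -15,"ax": 0,"ay": 0,"az": 0,"grip": 0},{"tx": 0,"ty": 0,"tz": -30,"ax": 0,"ay": 0,"az": 0,"grip": 0},{"tx": 0,"ty": 0,"tz": -40,"ax": 0,"ay": 0,"az": 0,"grip": 0},{"tx": 0,"ty": 0,"tz": -40,"ax": 0,"ay": 0,"az": 0,"grip": 0},{"tx": 0,"ty": 0,"tz": -40,"ax": 0,"ay": 0,"az": 0,"grip": 0},{"tx": 0,"ty": 0,"tz": 0,"ax": 0,"ay": 0,"az": 0,"grip": 0}]'

```text
t: 10.0
tool_pos: [0.5415, -0.319, 0.229]
orientation: [2.858, 1.278, 0.011]
force: [-0.3, -0.7, -0.1]
opening: 0.0928
```

Run:
```python
from plant import robot
from h import *
c=grab(robot,'wrist','w4');s=robot.read_state()
print(s['t'],s['force'],s['tool_pos'],s['q'])
# loupe: look position: camera ~80mm ahead
yaw=-.36
print(plan(s,[.41,.25,.22],yaw+np.pi/2))
```

```text
10.05 [ 0.07413373  0.57715472 -0.52933021] [ 0.54047101 -0.31830352  0.22535864] [-6.13986094e-01  1.97869911e-01  1.42659484e+00  3.77034219e-05
  1.50808797e+00  1.15975763e-01]
(array([ 336.5, -476.2,    1.4]), 'az', np.float64(1.2008), 'jawnow', np.float64(-0.73), 'xdir', array([0.667, 0.745, 0.001]), 'tilt', np.float64(0.009))
```

View pics/w4.png

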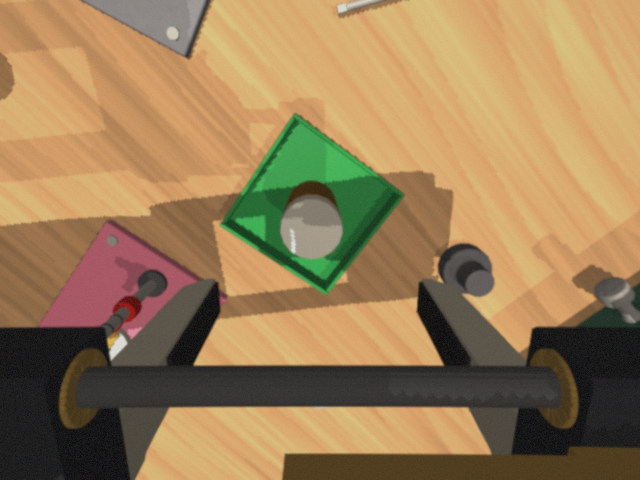

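The jar stands upright and released near the tray middle: lid at (312,225), tray centre about (312,206) at rim level. Now I'll go to the loupe.

Emit:
step_arm --targets '[{"tx": 10,"ty": -14,"tz": 0,"ax": 0,"ay": 0,"az": 0,"grip": 0},{"tx": 19.6,"ty": -27.2,"tz": 0,"ax": 0,"ay": 0,"az": 0,"grip": 0},{"tx": 19.6,"ty": -27.2,"tz": 0,"ax": 0,"ay": 0,"az": 0,"grip": 0},{"tx": 19.6,"ty": -27.2,"tz": 0,"ax": 0,"ay": 0,"az": 0,"grip": 0},{"tx": 19.6,"ty": -27.2,"tz": 0,"ax": 0,"ay": 0,"az": 0,"grip": 0},{"tx": 19.6,"ty": -27.2,"tz": 0,"ax": 0,"ay": 0,"az": 0,"grip": 0},{"tx": 19.6,"ty": -27.2,"tz": 0,"ax": 0,"ay": 0,"az": 0,"grip": 0},{"tx": 19.6,"ty": -27.2,"tz": 0,"ax": 0,"ay": 0,"az": 0,"grip": 0},{"tx": 19.6,"ty": -27.2,"tz": 0,"ax": 0,"ay": 0,"az": 0,"grip": 0},{"tx": 19.6,"ty": -27.2,"tz": 0,"ax": 0,"ay": 0,"az": 0,"grip": 0},{"tx": 19.6,"ty": -27.2,"tz": 0,"ax": 0,"ay": 0,"az": 0,"grip": 0},{"tx": 19.6,"ty": -27.2,"tz": 0,"ax": 0,"ay": 0,"az": 0,"grip": 0},{"tx": 19.6,"ty": -27.2,"tz": 0,"ax": 0,"ay": 0,"az": 0,"grip": 0},{"tx": 19.6,"ty": -27.2,"tz": 0,"ax": 0,"ay": 0,"az": 0,"grip": 0},{"tx": 19.6,"ty": -27.2,"tz": 0,"ax": 0,"ay": 0,"az": 0,"grip": 0},{"tx": 19.6,"ty": -27.2,"tz": 0,"ax": 0,"ay": 0,"az": 0,"grip": 0},{"tx": 19.6,"ty": -27.2,"tz": 0,"ax": 0,"ay": 0,"az": 0,"grip": 0},{"tx": 19.6,"ty": -27.2,"tz": 0,"ax": 0,"ay": 0,"az": 0,"grip": 0},{"tx": 19.6,"ty": -27.2,"tz": 0,"ax": 0,"ay": 0,"az": 0,"grip": 0},{"tx": 19,"ty": -27,"tz": 0,"ax": 0,"ay": 0,"az": 0,"grip": 0}]'

```text
t: 12.05
tool_pos: [0.3965, 0.3224, 0.2184]
orientation: [2.868, 1.282, -0.002]
force: [0.6, -0.0, 0.4]
opening: 0.0926
```

Emit:
step_arm --targets '[{"tx": 0,"ty": 0,"tz": 0,"ax": 0,"ay": 0,"az": 0.1,"grip": 0},{"tx": 0,"ty": 0,"tz": 0,"ax": 0,"ay": 0,"az": 0.1,"grip": 0},{"tx": 0,"ty": 0,"tz": 0,"ax": 0,"ay": 0,"az": 0.1,"grip": 0},{"tx": 0,"ty": 0,"tz": 0,"ax": 0,"ay": 0,"az": 0.1,"grip": 0},{"tx": 0,"ty": 0,"tz": 0,"ax": 0,"ay": 0,"az": 0.1,"grip": 0},{"tx": 0,"ty": 0,"tz": 0,"ax": 0,"ay": 0,"az": 0.1,"grip": 0},{"tx": 0,"ty": 0,"tz": 0,"ax": 0,"ay": 0,"az": 0.1,"grip": 0},{"tx": 0,"ty": 0,"tz": 0,"ax": 0,"ay": 0,"az": 0.1,"grip": 0},{"tx": 0,"ty": 0,"tz": 0,"ax": 0,"ay": 0,"az": 0.1,"grip": 0},{"tx": 0,"ty": 0,"tz": 0,"ax": 0,"ay": 0,"az": 0.1,"grip": 0},{"tx": 0,"ty": 0,"tz": 0,"ax": 0,"ay": 0,"az": 0.1,"grip": 0},{"tx": 0,"ty": 0,"tz": 0,"ax": 0,"ay": 0,"az": 0.1,"grip": 0},{"tx": 0,"ty": 0,"tz": 0,"ax": 0,"ay": 0,"az": 0,"grip": 0}]'

```text
t: 13.35
tool_pos: [0.397, 0.3211, 0.2184]
orientation: [3.089, -0.564, -0.002]
force: [0.5, -0.8, -1.0]
opening: 0.093
```

Run:
```python
from plant import robot
from h import *
c=grab(robot,'wrist','w5');s=robot.read_state()
print(s['t'],s['tool_pos'],s['q'],plan(s,[.472,.294,.22],-1.93))
```

```text
13.4 [0.3971184  0.32114063 0.21858753] [ 5.79561460e-01 -1.04504550e-01  1.75075640e+00  4.02860401e-05
  1.49681054e+00  2.50749146e+00] (array([79.6, -0.7, -1.5]), 'az', np.float64(0.0021), 'jawnow', np.float64(-1.928), 'xdir', array([ 0.937, -0.35 , -0.001]), 'tilt', np.float64(0.0015))
```

View pics/w5.png

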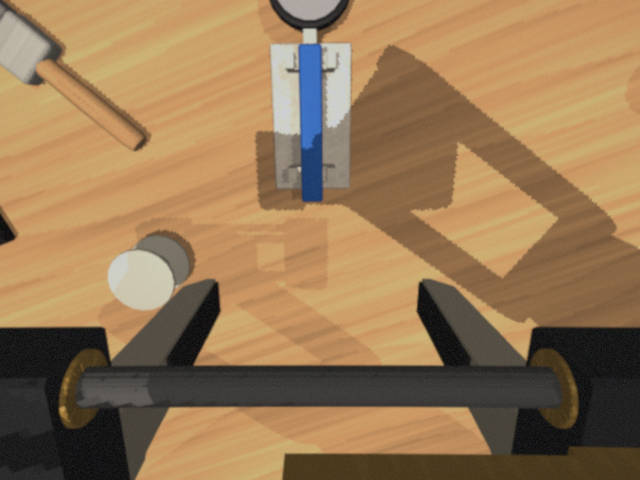

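Run:
```python
from plant import robot
from h import *
from m import blob
c=load('w5');s=robot.read_state()
cn,a=blob(c,lambda h,s,v:(h>95)&(h<125)&(s>110),(290,35,335,210)); rc=cv2.minAreaRect(cn);print(rc)
b=cn[:,0].astype(float)
top=b[b[:,1]<b[:,1].min()+3].mean(0);bot=b[b[:,1]>b[:,1].max()-3].mean(0)
top[1]=b[:,1].min()-.5;bot[1]=b[:,1].max()+.5
A,B=onz(c,*top,.048),onz(c,*bot,.048);yaw=np.arctan2(*(A-B)[1::-1]);L=np.linalg.norm(A-B)
print(top,bot,A.round(4),B.round(4),'len',L,'yaw',yaw)
u=np.array([np.cos(yaw),np.sin(yaw)]); G=(A+B)[:2]/2+u*(104-98)/1000
print('grip',G,'lens',G+.098*u,plan(s,[*G,.035],yaw-np.pi/2))
print('bobbin',onz(c,141,280,.047))
```

```text
((310.0, 122.0), (156.0, 22.0), 90.0)
[309.5  43.5] [312.  200.5] [0.5246 0.2796 0.048 ] [0.4115 0.3209 0.048 ] len 0.12042346949063813 yaw -0.3503200866146862
grip [0.47372837 0.29817019] lens [0.56577613 0.26453674] (array([ 80. ,  -5.5, 183.5]), 'az', np.float64(-0.0068), 'jawnow', np.float64(-1.928), 'xdir', array([ 0.937, -0.35 , -0.001]), 'tilt', np.float64(0.0015))
bobbin [0.3976833  0.49104854 0.047     ]
```

Emit:
step_arm --targets '[{"tx": 20,"ty": -1,"tz": 0,"ax": 0,"ay": 0,"az": -0.007,"grip": 0},{"tx": 20,"ty": -1,"tz": 0,"ax": 0,"ay": 0,"az": 0,"grip": 0},{"tx": 20,"ty": -1,"tz": 20,"ax": 0,"ay": 0,"az": 0,"grip": 0},{"tx": 20,"ty": -2,"tz": 30,"ax": 0,"ay": 0,"az": 0,"grip": 0},{"tx": 0,"ty": 0,"tz": 30,"ax": 0,"ay": 0,"az": 0,"grip": 0},{"tx": 0,"ty": 0,"tz": 20,"ax": 0,"ay": 0,"az": 0,"grip": 0},{"tx": 0,"ty": 0,"tz": 0,"ax": 0,"ay": 0,"az": 0,"grip": 0},{"tx": 0,"ty": 0,"tz": 0,"ax": 0,"ay": 0,"az": 0,"grip": 0}]'

```text
t: 14.2
tool_pos: [0.474, 0.2983, 0.1193]
orientation: [3.093, -0.548, -0.001]
force: [0.3, -0.7, 0.4]
opening: 0.093
```

Run:
```python
from plant import robot
from h import *
c=grab(robot,'wrist','w6');s=robot.read_state()
print(s['t'],s['tool_pos'],plan(s,[.4737,.298,.035],-1.921), proj(c,s['tool_pos']))
```

```text
14.25 [0.47480483 0.2987528  0.12050478] (array([-0.8,  1.2, 85.5]), 'az', np.float64(-0.0005), 'jawnow', np.float64(-1.922), 'xdir', array([ 0.939, -0.344,  0.001]), 'tilt', np.float64(0.0011)) [[316.81358839 310.29522873]]
```

View pics/w6.png

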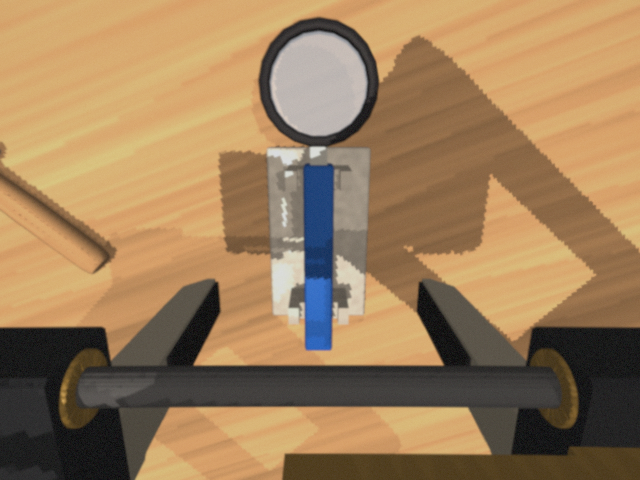

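The handle is now centred at x≈318 and aligned, with the ring centre at (319,81). I'll check the along-axis grip from the ring.

Run:
```python
from plant import robot
from h import *
c=load('w6');s=robot.read_state()
P=onz(c,319,81.5,.046);A=onz(c,318.5,165,.048);B=onz(c,318.5,350,.048)
u=(A-B)/np.linalg.norm(A-B);print(P,A,B,np.linalg.norm(A-B),np.arctan2(u[1],u[0]))
G1=P-.098*u;G2=(A+B)/2+.006*u;print(G1,G2)
for G in(G1,G2):print(plan(s,[G[0],G[1],.035],-1.921))
```

```text
[0.5670708  0.26375619 0.046     ] [0.52533127 0.27931412 0.048     ] [0.41141459 0.32097458 0.048     ] 0.1212955218732306 -0.35060119206484247
[0.47503249 0.29741551 0.046     ] [0.47400793 0.29808357 0.048     ]
(array([ 0.6,  1.3, 85.5]), 'az', np.float64(-0.0005), 'jawnow', np.float64(-1.922), 'xdir', array([ 0.939, -0.344,  0.001]), 'tilt', np.float64(0.0011))
(array([-0.6,  1. , 85.5]), 'az', np.float64(-0.0005), 'jawnow', np.float64(-1.922), 'xdir', array([ 0.939, -0.344,  0.001]), 'tilt', np.float64(0.0011))
```

Emit:
step_arm --targets '[{"tx": 0,"ty": 0.5,"tz": 20,"ax": 0,"ay": 0,"az": 0,"grip": 0},{"tx": 0,"ty": 0.5,"tz": 20,"ax": 0,"ay": 0,"az": 0,"grip": 0},{"tx": 0,"ty": 0,"tz": 20,"ax": 0,"ay": 0,"az": 0,"grip": 0},{"tx": 0,"ty": 0,"tz": 15,"ax": 0,"ay": 0,"az": 0,"grip": 0},{"tx": 0,"ty": 0,"tz": 9,"ax": 0,"ay": 0,"az": 0,"grip": 0},{"tx": 0,"ty": 0,"tz": 0,"ax": 0,"ay": 0,"az": 0,"grip": 0},{"tx": 0,"ty": 0,"tz": 0,"ax": 0,"ay": 0,"az": 0,"grip": 0},{"tx": 0,"ty": 0,"tz": 0,"ax": 0,"ay": 0,"az": 0,"grip": 0}]'

```text
t: 15.05
tool_pos: [0.4749, 0.298, 0.0366]
orientation: [-3.092, 0.55, -0.003]
force: [-0.3, 0.5, -0.1]
opening: 0.0928
```

Emit:
step_arm --targets '[{"tx": 0,"ty": 0,"tz": 0,"ax": 0,"ay": 0,"az": 0,"grip": 180},{"tx": 0,"ty": 0,"tz": 0,"ax": 0,"ay": 0,"az": 0,"grip": 190},{"tx": 0,"ty": 0,"tz": 0,"ax": 0,"ay": 0,"az": 0,"grip": 205},{"tx": 0,"ty": 0,"tz": 0,"ax": 0,"ay": 0,"az": 0,"grip": 240},{"tx": 0,"ty": 0,"tz": 0,"ax": 0,"ay": 0,"az": 0,"grip": 240},{"tx": 0,"ty": 0,"tz": 0,"ax": 0,"ay": 0,"az": 0,"grip": 240},{"tx": 0,"ty": 0,"tz": 0,"ax": 0,"ay": 0,"az": 0,"grip": 240},{"tx": 0,"ty": 0,"tz": 0,"ax": 0,"ay": 0,"az": 0,"grip": 240}]' --squeeze 25

```text
t: 15.85
tool_pos: [0.474, 0.2975, 0.0353]
orientation: [3.093, -0.55, -0.0]
force: [-0.6, 0.9, -0.7]
opening: 0.0332
```

Emit:
step_arm --targets '[{"tx": 0,"ty": 0,"tz": 0,"ax": 0,"ay": 0,"az": 0,"grip": 240},{"tx": 0,"ty": 0,"tz": 0,"ax": 0,"ay": 0,"az": 0,"grip": 240},{"tx": 0,"ty": 0,"tz": 0,"ax": 0,"ay": 0,"az": 0,"grip": 240},{"tx": 0,"ty": 0,"tz": 0,"ax": 0,"ay": 0,"az": 0,"grip": 240}]'

```text
t: 16.25
tool_pos: [0.474, 0.2975, 0.0353]
orientation: [-3.093, 0.55, -0.0]
force: [0.1, 0.6, -0.8]
opening: 0.018
```

Gripped at 18 mm. I'll lift and look.

Emit:
step_arm --targets '[{"tx": 0,"ty": 0,"tz": 0,"ax": 0,"ay": 0,"az": 0,"grip": 240},{"tx": 0,"ty": 0,"tz": 0,"ax": 0,"ay": 0,"az": 0,"grip": 240},{"tx": 0,"ty": 0,"tz": -5,"ax": 0,"ay": 0,"az": 0,"grip": 240},{"tx": 0,"ty": 0,"tz": -15,"ax": 0,"ay": 0,"az": 0,"grip": 240},{"tx": 0,"ty": 0,"tz": -25,"ax": 0,"ay": 0,"az": 0,"grip": 240},{"tx": 0,"ty": 0,"tz": -30,"ax": 0,"ay": 0,"az": 0,"grip": 240},{"tx": 0,"ty": 0,"tz": -30,"ax": 0,"ay": 0,"az": 0,"grip": 240},{"tx": 0,"ty": 0,"tz": -15,"ax": 0,"ay": 0,"az": 0,"grip": 240},{"tx": 0,"ty": 0,"tz": 0,"ax": 0,"ay": 0,"az": 0,"grip": 240},{"tx": 0,"ty": 0,"tz": 0,"ax": 0,"ay": 0,"az": 0,"grip": 240},{"tx": 0,"ty": 0,"tz": 0,"ax": 0,"ay": 0,"az": 0,"grip": 240}]'

```text
t: 17.35
tool_pos: [0.4729, 0.2969, 0.1533]
orientation: [3.091, -0.55, -0.004]
force: [-0.4, -0.2, -0.7]
opening: 0.0178
```

Run:
```python
from plant import robot
from h import *
c=grab(robot,'wrist','w7');S=grab(robot,'scene','s3');T=grab(robot,'top','t3');s=robot.read_state()
print(s['t'],s['tool_pos'],s['opening'],s['force'],s['q'])
cv2.imwrite('pics/t3c.png',cv2.resize(T['frame'][100:320,180:480],(780,572)))
cv2.imwrite('pics/s3c.png',cv2.resize(S['frame'][120:320,270:450],(720,800))[:600])
```

```text
17.5 [0.47316118 0.29702847 0.15359369] 0.017515923361945903 [-0.15490231  0.15808408 -1.59937868] [ 4.68811204e-01  7.28161442e-02  1.69582482e+00 -1.58798933e-05
  1.37579719e+00  2.39181441e+00]
```

View pics/w7.png

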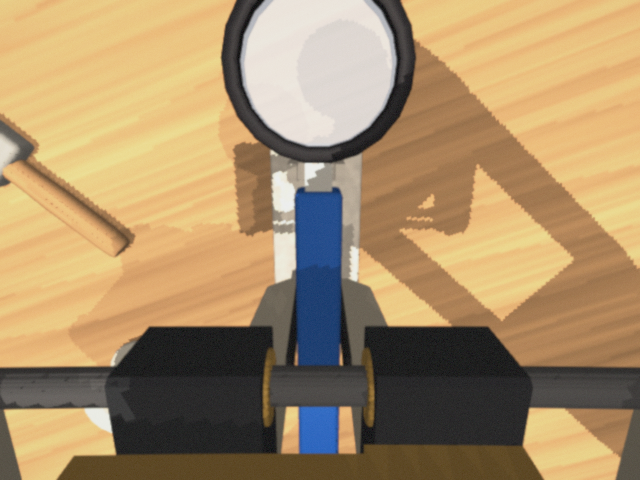

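View pics/t3c.png

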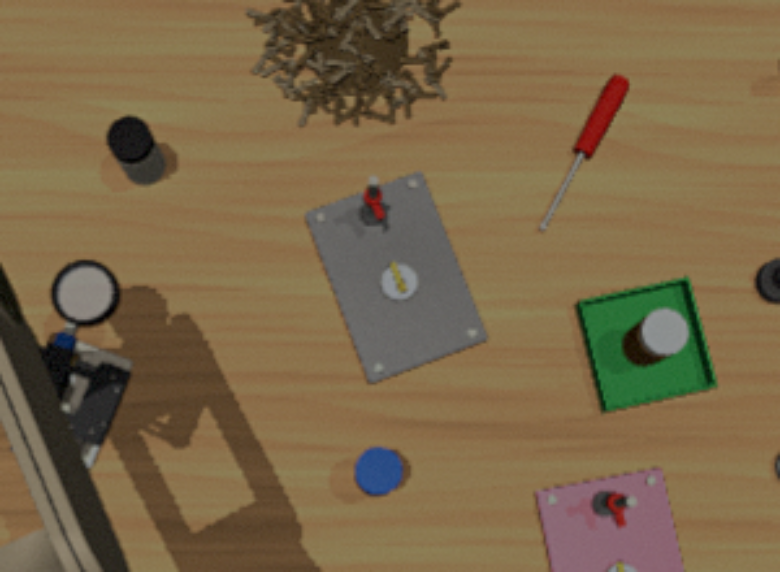

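View pics/s3c.png

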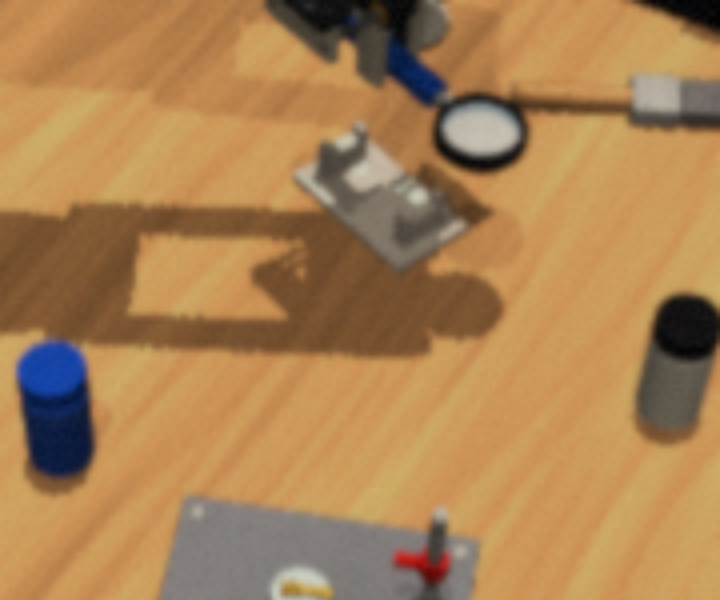

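The loupe is lifted, level-looking and clear of the rest, with the ring at (318,57). The jar stands in the tray. Next is the pointer height, so I'll crop the pointer views.

Run:
```python
from h import *
a=cv2.resize(load('w2')['frame'][0:100,340:480],None,fx=4,fy=4,interpolation=cv2.INTER_CUBIC)
b=cv2.resize(load('t3')['frame'][160:200,310:350],(400,400),interpolation=cv2.INTER_CUBIC)
d=cv2.resize(load('s3')['frame'][240:280,355:395],(400,400),interpolation=cv2.INTER_CUBIC)
cv2.imwrite('pics/p1.png',a);cv2.imwrite('pics/p2.png',np.hstack([b,d]))
```

```text
(no output)
```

View pics/p1.png

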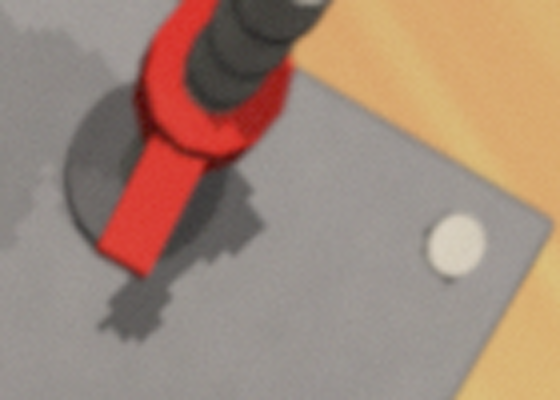

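View pics/p2.png

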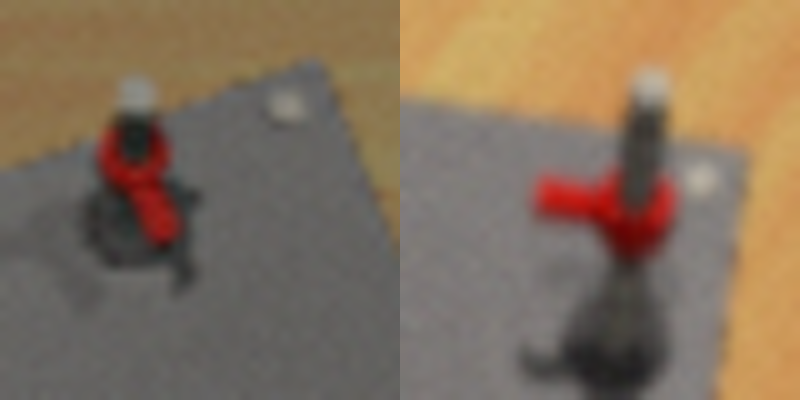

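Run:
```python
from h import *
from plant import robot
w=load('w2');T=load('t3');S=load('s3')
ow=(w,370.75,64.75);ot=(T,326.3,183.3);os=(S,368.6,258.8)
for n,o in(('all',[ow,ot,os]),('wS',[ow,os]),('wT',[ow,ot]),('TS',[ot,os])):
    X=tri(o);print(n,X.round(4),[ (proj(c,X)[0]-[u,v]).round(1).tolist() for c,u,v in o])
P1=onz(w,320.5,153,.020);print('nest w2',P1, 'nest T',onz(T,180+400*300/780,100+282*220/572,.02))
Y=(np.array([.6067,-.047]))
for yaw in(.34,.36,.38):
    Q=Y+.06*np.array([np.cos(yaw),np.sin(yaw)])
    for n,(c,u,v) in(('w',ow),('T',ot),('S',os)):
        o,d=ray(c,u,v);t=((Q-o[:2])@d[:2])/(d[:2]@d[:2]);X=o+t*d;print(yaw,n,Q.round(4),X.round(4))
# post top (135mm) from w? T/S
s=robot.read_state();print(plan(s,[0,0,0],-1.92))
c=load('w7')
for z in (.158,.1656,.17):
    L=onz(c,318,57,z);G=s['tool_pos'];print(z,L.round(4),np.linalg.norm(L[:2]-G[:2]),np.arctan2(*(L-G)[1::-1]))
```

```text
all [ 0.6628 -0.0262  0.0786] [[0.1, 1.1], [-0.1, -0.0], [0.1, -0.0]]
wS [ 0.6629 -0.026   0.0784] [[-0.2, 0.8], [0.2, -0.0]]
wT [ 0.6632 -0.0261  0.0775] [[0.2, 0.7], [-0.1, -0.1]]
TS [ 0.6627 -0.0265  0.0788] [[0.0, 0.0], [0.0, -0.0]]
nest w2 [ 0.60681488 -0.04682403  0.02      ] nest T [ 0.60514942 -0.04942355  0.02      ]
0.34 w [ 0.6633 -0.027 ] [ 0.6632 -0.0257  0.0783]
0.34 T [ 0.6633 -0.027 ] [ 0.6633 -0.0265  0.0766]
0.34 S [ 0.6633 -0.027 ] [ 0.663  -0.0271  0.0799]
0.36 w [ 0.6629 -0.0259] [ 0.6628 -0.0257  0.0804]
0.36 T [ 0.6629 -0.0259] [ 0.6628 -0.0265  0.0785]
0.36 S [ 0.6629 -0.0259] [ 0.6625 -0.026   0.0781]
0.38 w [ 0.6624 -0.0247] [ 0.6625 -0.0258  0.0826]
0.38 T [ 0.6624 -0.0247] [ 0.6623 -0.0264  0.0805]
0.38 S [ 0.6624 -0.0247] [ 0.662  -0.0249  0.0762]
(array([-341.4,  441.7,  155.2]), 'az', np.float64(-0.003), 'jawnow', np.float64(-1.923), 'xdir', array([ 0.939, -0.345, -0.002]), 'tilt', np.float64(0.0028))
0.158 [0.5672 0.2624 0.158 ] 0.10023794996275108 -0.35267032105782903
0.1656 [0.5663 0.2628 0.1656] 0.09918892014589509 -0.35246595306250345
0.17 [0.5657 0.263  0.17  ] 0.09858158901934726 -0.3523456467739709
```

Run:
```python
from h import *
from plant import robot
s=robot.read_state();print(plan(s,[.5139,-.013,.1535],-1.923))
```

```text
(array([145.2, 276.9,   0.4]), 'az', np.float64(0.0), 'jawnow', np.float64(-1.923), 'xdir', array([ 0.939, -0.345, -0.002]), 'tilt', np.float64(0.0028))
```

Emit:
step_arm --targets '[{"tx": 4,"ty": 8,"tz": 0,"ax": 0,"ay": 0,"az": 0,"grip": 240},{"tx": 10,"ty": 18,"tz": 0,"ax": 0,"ay": 0,"az": 0,"grip": 240},{"tx": 12,"ty": 23,"tz": 0,"ax": 0,"ay": 0,"az": 0,"grip": 240},{"tx": 12,"ty": 23,"tz": 0,"ax": 0,"ay": 0,"az": 0,"grip": 240},{"tx": 12,"ty": 23,"tz": 0,"ax": 0,"ay": 0,"az": 0,"grip": 240},{"tx": 12,"ty": 23,"tz": 0,"ax": 0,"ay": 0,"az": 0,"grip": 240},{"tx": 12,"ty": 23,"tz": 0,"ax": 0,"ay": 0,"az": 0,"grip": 240},{"tx": 12,"ty": 23,"tz": 0,"ax": 0,"ay": 0,"az": 0,"grip": 240},{"tx": 12,"ty": 23,"tz": 0,"ax": 0,"ay": 0,"az": 0,"grip": 240},{"tx": 12,"ty": 23,"tz": 0,"ax": 0,"ay": 0,"az": 0,"grip": 240},{"tx": 12,"ty": 23,"tz": 0,"ax": 0,"ay": 0,"az": 0,"grip": 240},{"tx": 12,"ty": 20,"tz": 0,"ax": 0,"ay": 0,"az": 0,"grip": 240},{"tx": 10,"ty": 13,"tz": 0,"ax": 0,"ay": 0,"az": 0,"grip": 240},{"tx": 7,"ty": 7,"tz": 0,"ax": 0,"ay": 0,"az": 0,"grip": 240},{"tx": 4.2,"ty": 3.9,"tz": 0,"ax": 0,"ay": 0,"az": 0,"grip": 240},{"tx": 0,"ty": 0,"tz": 0,"ax": 0,"ay": 0,"az": 0,"grip": 240},{"tx": 0,"ty": 0,"tz": 0,"ax": 0,"ay": 0,"az": 0,"grip": 240},{"tx": 0,"ty": 0,"tz": 0,"ax": 0,"ay": 0,"az": 0,"grip": 240}]'

```text
t: 19.3
tool_pos: [0.5241, -0.0152, 0.1553]
orientation: [-3.093, 0.549, 0.0]
force: [0.6, -0.5, -0.6]
opening: 0.0178
```

Run:
```python
from plant import robot
from h import *
c=grab(robot,'wrist','w8');T=grab(robot,'top','t4');S=grab(robot,'scene','s4');s=robot.read_state()
print(s['t'],s['tool_pos'],s['opening'],s['force'],plan(s,[.5139,-.013,.0708],-1.923))
cv2.imwrite('pics/x4.png',np.hstack([cv2.resize(T['frame'][150:250,280:380],(400,400),interpolation=cv2.INTER_CUBIC),cv2.resize(S['frame'][210:310,300:400],(400,400),interpolation=cv2.INTER_CUBIC)]))
```

```text
19.45 [ 0.52412455 -0.01540707  0.15535628] 0.017951930626044325 [-0.93740185  0.34548576 -1.38131314] (array([-10.4,   1.3,  84.6]), 'az', np.float64(0.0008), 'jawnow', np.float64(-1.922), 'xdir', array([ 0.939, -0.344, -0.   ]), 'tilt', np.float64(0.0001))
```

View pics/w8.png

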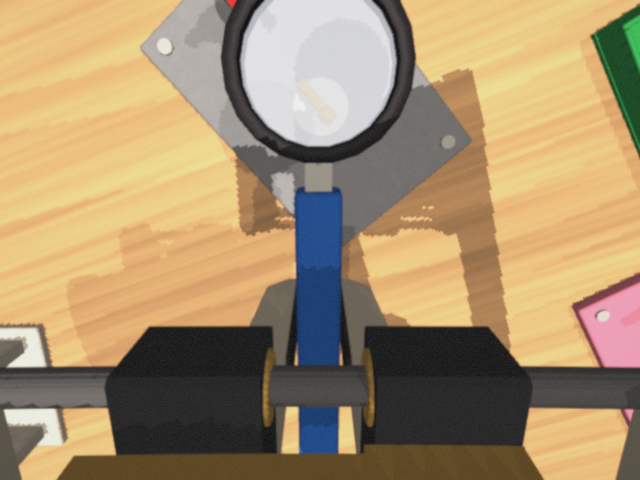

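View pics/x4.png

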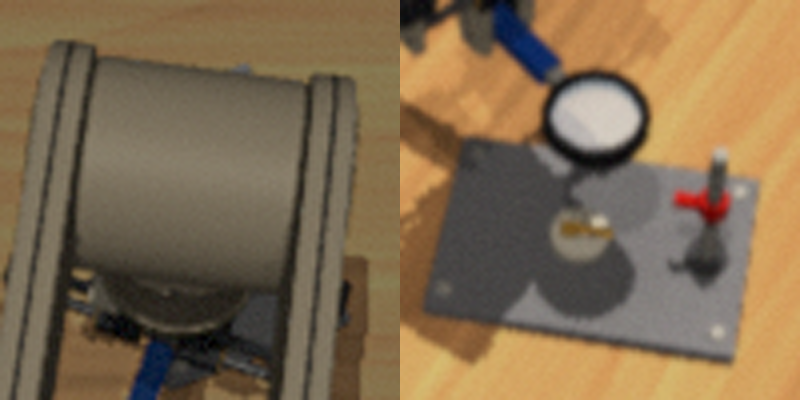

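The loupe hovers above the nest, which shows through the lens at (322,105) in the wrist view. It is 10 mm too far along tool x because my rows summed 10 mm over. I'll correct that and descend.

Emit:
step_arm --targets '[{"tx": -5,"ty": 0.6,"tz": 0,"ax": 0,"ay": 0,"az": 0,"grip": 240},{"tx": -5.4,"ty": 0.6,"tz": 5,"ax": 0,"ay": 0,"az": 0,"grip": 240},{"tx": 0,"ty": 0,"tz": 15,"ax": 0,"ay": 0,"az": 0,"grip": 240},{"tx": 0,"ty": 0,"tz": 15,"ax": 0,"ay": 0,"az": 0,"grip": 240},{"tx": 0,"ty": 0,"tz": 15,"ax": 0,"ay": 0,"az": 0,"grip": 240},{"tx": 0,"ty": 0,"tz": 12,"ax": 0,"ay": 0,"az": 0,"grip": 240},{"tx": 0,"ty": 0,"tz": 8,"ax": 0,"ay": 0,"az": 0,"grip": 240},{"tx": 0,"ty": 0,"tz": 5,"ax": 0,"ay": 0,"az": 0,"grip": 240},{"tx": 0,"ty": 0,"tz": 0,"ax": 0,"ay": 0,"az": 0,"grip": 240},{"tx": 0,"ty": 0,"tz": 0,"ax": 0,"ay": 0,"az": 0,"grip": 240},{"tx": 0,"ty": 0,"tz": 0,"ax": 0,"ay": 0,"az": 0,"grip": 240}]'

```text
t: 20.55
tool_pos: [0.5146, -0.0136, 0.0811]
orientation: [-3.093, 0.55, -0.002]
force: [-0.2, -0.2, 0.2]
opening: 0.0181
```

Run:
```python
from plant import robot
from h import *
c=grab(robot,'wrist','w9');S=grab(robot,'scene','s5');s=robot.read_state()
print(s['t'],s['tool_pos'],s['opening'],s['force'],plan(s,[.5139,-.013,.0708],-1.923))
cv2.imwrite('pics/x5.png',cv2.resize(S['frame'][220:300,310:400],(675,600),interpolation=cv2.INTER_CUBIC))
```

```text
20.65 [ 0.51455568 -0.01356669  0.08104288] 0.017993572644678574 [ 0.62483058 -0.76496179 -0.11651598] (array([-0.8, -0.3, 10.2]), 'az', np.float64(0.0), 'jawnow', np.float64(-1.923), 'xdir', array([ 0.939, -0.345,  0.001]), 'tilt', np.float64(0.0013))
```

View pics/w9.png

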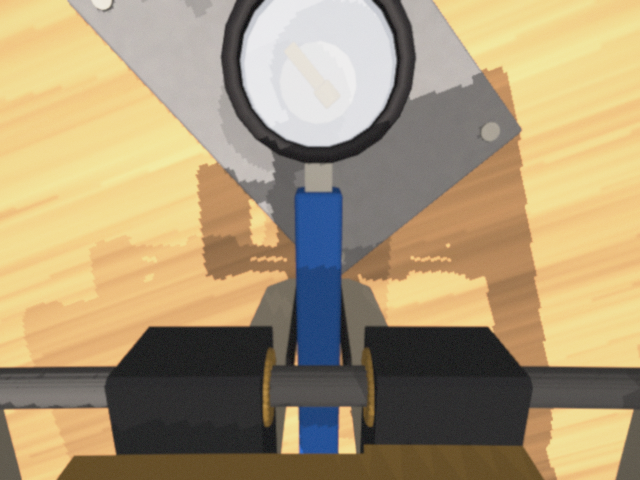

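View pics/x5.png

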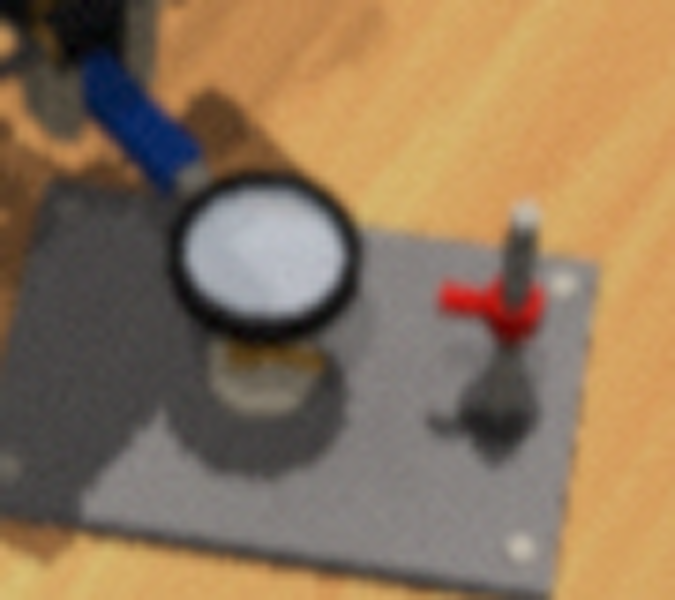

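Run:
```python
from h import *
c=load('w9');S=load('s5')
print('nest',onz(c,318,82,.02))
X=tri([(c,318,57),(S,310+265/7.5,220+254/7.5)]);print('ring top tri',X)
print(onz(c,318,57,.0925),proj(S,onz(c,318,57,.0925)),310+265/7.5,220+254/7.5)
```

```text
nest [ 0.60675517 -0.0472935   0.02      ]
ring top tri [ 0.60798929 -0.04862976  0.08705007]
[ 0.60809106 -0.04778242  0.0925    ] [[345.98015424 252.41453328]] 345.3333333333333 253.86666666666667
```

Emit:
step_arm --targets '[{"tx": -0.8,"ty": -0.3,"tz": 4,"ax": 0,"ay": 0,"az": 0,"grip": 240},{"tx": 0,"ty": 0,"tz": 4,"ax": 0,"ay": 0,"az": 0,"grip": 240},{"tx": 0,"ty": 0,"tz": 2.2,"ax": 0,"ay": 0,"az": 0,"grip": 240},{"tx": 0,"ty": 0,"tz": 0,"ax": 0,"ay": 0,"az": 0,"grip": 240},{"tx": 0,"ty": 0,"tz": 0,"ax": 0,"ay": 0,"az": 0,"grip": 240},{"tx": 0,"ty": 0,"tz": 0,"ax": 0,"ay": 0,"az": 0,"grip": 240},{"tx": 0,"ty": 0,"tz": 0,"ax": 0,"ay": 0,"az": 0,"grip": 240},{"tx": 0,"ty": 0,"tz": 0,"ax": 0,"ay": 0,"az": 0,"grip": 240},{"tx": 0,"ty": 0,"tz": 0,"ax": 0,"ay": 0,"az": 0,"grip": 240}]'

```text
t: 21.55
tool_pos: [0.5134, -0.0129, 0.0702]
orientation: [3.093, -0.55, 0.0]
force: [0.4, -0.1, -0.7]
opening: 0.0176
```

Run:
```python
from plant import robot
from h import *
c=grab(robot,'wrist','w10');S=grab(robot,'scene','s6');s=robot.read_state()
print(s['t'],s['tool_pos'],np.abs(s['dq']).max(),s['opening'],s['force'],plan(s,[.5139,-.013,.0708],-1.923))
print(onz(c,318,57,.0825))
cv2.imwrite('pics/x6.png',np.hstack([cv2.resize(S['frame'][220:300,310:390],(400,400),interpolation=cv2.INTER_CUBIC),cv2.resize(S['frame'][220:400,200:380],(400,400),interpolation=cv2.INTER_CUBIC)]))
```

```text
21.65 [ 0.51337957 -0.0129455   0.07016817] 0.0012601035744351714 0.01757589739384496 [ 0.47191309 -0.16104752 -0.96423095] (array([ 0.5, -0.1, -0.6]), 'az', np.float64(-0.0), 'jawnow', np.float64(-1.923), 'xdir', array([ 0.939, -0.345,  0.   ]), 'tilt', np.float64(0.0))
[ 0.60674855 -0.04710685  0.0825    ]
```

View pics/w10.png

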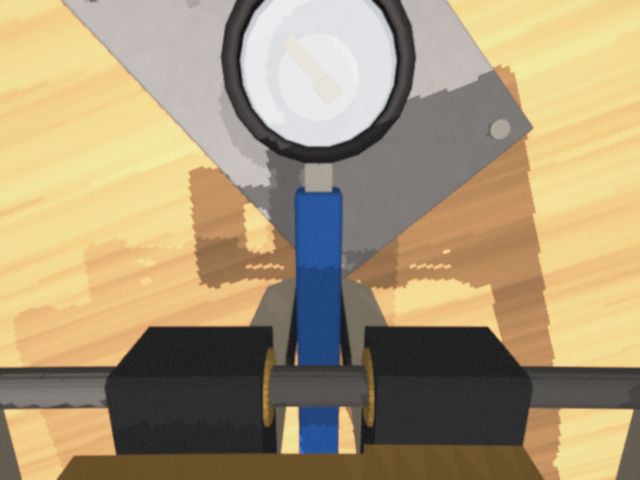

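View pics/x6.png

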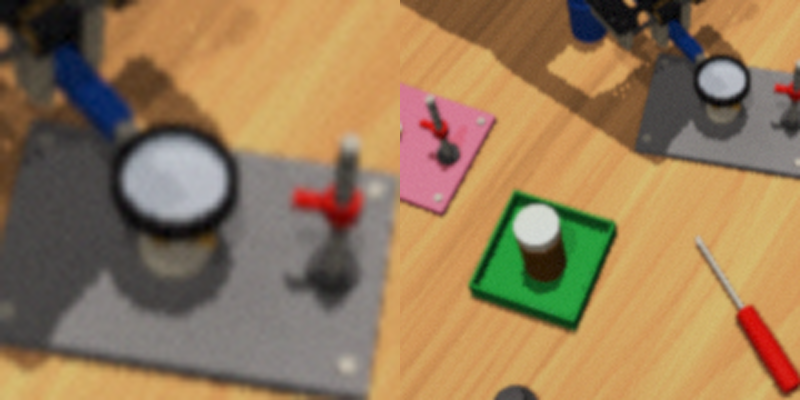

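The final views show the nest under the lens at wrist (318,75) against the ring at (318,57), the offset expected from parallax. The jar is upright in the tray, and the pointer has not moved. Handing in.

```bash
python3 -c "
from plant import robot
print(robot.close_job())"
```

```text
the job is handed in; nothing more can be done
None
```

I moved the amber jar into the green tray and let go of it. The job was handed in at about 21.7 s with the loupe held still and level over the slider; no verdict was reported.

**Last checks**
- **Jar:** it stands upright near the middle of the tray.
- **Lens position:** the lens centre is at (0.607, -0.047) m, within about 1 mm of the measured slider position. Tool tilt reads about 0 rad.
- **Lens height:** the lens is at about 75 mm and the pointer at about 75.5 mm. The pointer height came from three camera views that agree to about 2 mm.
- **Grip and contact:** the gripper is closed at 17.6 mm on the handle and the arm is still. Wrist force stays within 1 N, so nothing is being pressed.

**What failed or disagreed**
- **Refused calls:** my first two move calls were refused because keys were missing; the arm did not move.
- **Overshoot:** one sideways move went 10 mm too far. I corrected it high above the stage.
- **Jar set-down:** lowering the jar briefly pressed it on the tray floor with about 7 N, which I eased off before releasing.
- **Lens height cross-check:** finding the ring height from two views just before the last descent gave about 5 mm lower than the arm's own reading. I trusted the arm's reading, because the scene camera disagreed by only about 1.5 px.

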